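Latch the green kit case in the paint store

ROBOT

A 6-joint arm with a two-finger parallel gripper is mounted at the origin on the work surface. World frame = base frame: x ahead of the robot, y to its left, z up, the work surface at z = 0. Lengths are in m, angles in rad, forces in N, time in s.
With the tool pointing down it reaches from about 0.325 to 0.75 m from the base axis. Payload 7.6 kg.
Tool frame: the origin (TCP) lies midway between the tips of the shut fingers; the grasp point (between the pads) lies 19 mm behind it (bot.tcp_to_grasp is the distance from the TCP to the grasp point, in m); z points along the fingers, y is the line along which they close (so a half turn about z gives the same grasp; the last joint's range is limited). The gripper opens to 85 mm and grips with 20 to 120 N. Pads are 22 mm wide; open, the fingers measure 114 mm over their backs; the gripper's body (76 mm by 85 mm) begins 54 mm behind the grasp point. The pads swing forward as they close: fully open they stand 13 mm farther back than shut.
Start: joints at [1.088, 0.052, 1.401, -0, 1.689, -0.07], TCP at [0.211, 0.481, 0.231] pointing down, gripper open.
Joint ranges: [-2.9, 2.9], [-0.91, 2.17], [0.12, 2.37], [-1.06, 4.2], [0.26, 2.73], [-2.93, 2.93]. Speed limits (rad/s): [2.57, 2.57, 3.01, 3.14, 3.14, 3.14].

INTERFACE

Orientations are given as a unit quaternion [x, y, z, w].
In Python, from bench import bot gives the robot as it stands.
- The arm moves only by the tool servo_tool, never from a script. Its argument "motion" is a list of rows, each a list of 7 numbers: the turn, a rotation vector about the tool's x, y, z in degrees, then the shift along the tool's x, y, z in cm, then the closure, from 0 (fully open) to 1 (shut). A call has 1 to 10 rows; each row is the pose to reach, as a shift and turn from the pose commanded when the call began, along the tool's axes at that moment; what a row does not reach only later rows make up. A row lasts 1/10 s, in which the tool goes at most 50 mm and 8.59 degrees, less where a joint would pass 70% of its speed; a pose out of reach is approached as far as the arm can. A call with a gripper value outside its range is refused whole. The fingers move at their own pace and stop on an object; the grip force is fixed at half the most. Time passes only in rows, so rows that repeat a pose let the fingers close. It gives the time, the measured TCP pose, the force, the opening and the grip force at its end, in the units of the state.
- bot.observe(): the state, without advancing time (a new reading comes with each control period).
- bot.read_camera(name): name is "scene" or "top" or "wrist"; returns (picture, depth): 420x560x3 uint8, blue, green, red; 420x560 float32, m along the optical axis (not along the pixel's ray), 0 where there is no reading.
- bot.camera_params(name): a dict with "camera_matrix" (3x3 intrinsics, pixels), "T" (4x4, takes a point from camera to world coordinates). Camera axes: x right, y down, z forward; pixel columns grow to the right and rows downward; lengths in m; the calibration is good to about 2 mm. A picture is of the moment at which its call begins: read the wrist's pose just before it. camera_params takes no time and is no camera call; for the wrist camera it gives the pose at the moment of the call.
- bot.job_done(): hands the job in; it is judged then, once.
Trained networks look in the newest picture that a camera, given by its name, has taken for a name from the list of things; names that differ only in an ending like _2 or _b are one class to them, and where a whole thing is asked for, a point or a joint stands for the part that bears it (a point fixed in the world has none). Each returns a list of dicts, best first, with "score" (0 to 1); they miss things now and then, are a little off and sometimes report something else, mostly with a low value. They report only what shows in the picture. A call takes as long as a camera call.
- bot.cut_out(camera, label): "mask" (420x560 bool, what is visible of it) and "extent" ([left, top, right, bottom] in pixels, round what is visible of it).
The state is a dict: "time_s": time; "joint_pos": joint angles; "joint_vel": joint speeds; "effort": joint torques, N m; "eef_pos": TCP position; "ee_rot": TCP orientation; "force": force on the tool from outside, world axes, zero at the start; "moment": the same for the moment, N m; "grip_width": opening from 0.0 (shut) to 1.0 (fully open); "grip_force": force on a finger pad.
Only numpy, scipy, OpenCV 4.12 (cv2) and the standard library are available. Lean on these libraries where they do the work, as an engineer would, in place of code of your own. Each camera call takes 0.05 s, during which the arm holds its last target. There are 200 camera calls.

TASK

The lid of the green case stands ajar with its latch undone. Swing the latch's steel loop over so that it drops behind the hook on the lid, then press the red lever fully down flat so that it pulls the lid tight, and let go.

Things in the scene. Friction and masses are not known exactly. Their poses are not given: they have to be found in the camera images.
- case: Green upright case, fixed, 180 x 200 x 130 mm high (x, y, z); the latched grey one beside it, left or right, is not the job. Origin: centre of underside. Axes: z up, -x = lid side, facing the robot within 15 deg. Body x -30 to 90 mm, lid (front slab) x -90 to -30. Latch on top at y 0: red lever's pivot, axis along y, at x 0, z 146.
- latch_lever (a joint): Red lever, rad: 0 = down flat, pointing to case +x, top face z 150 mm (tip 153); pi/2 = upright; starts 1.48 to 1.66, range 0 to 1.9. 65 mm long from its pivot, 24 wide (tip 30), 5 thick. Stays where left (1.5 N at the tip moves it). With the loop hooked it needs up to about 8 N, passes over centre near 0 and holds.
- latch_bar (a point): Mid cross bar (6 mm thick, 46 long, along case y) at the end of the 78 mm steel loop, hinged on the lever 30 mm from its pivot; side wires straddle lever and hook. Starts leaning 17 to 30 deg from vertical to case -x, bar z about 247 mm, above the lever. Friction holds it; pushed to -x (under 1 N) past 55 deg lean it falls onto the seat behind the hook, bar 62 to 72 mm to -x of the pivot.
- latch_lid (a joint): Lid angle about its bottom edge, rad: 0 = shut, 0.067 = ajar as at the start (9 mm gap at the top); a springy seal pushes it open, latched it is near 0 (reading noise about 0.01). On its top at case y 0: steel seat 30 mm wide, z 139; on it the keeper, a hook 28 wide leaning 35 deg to -x, tip at case x -58, z 149 while ajar. The loop's bar must lie on the seat on the hook's -x side.

How it is judged:
By the outcome, as a careful person would: the job done as asked, in the order asked, and still so for the second after the job is handed in, with the robot touching nothing.
It also fails if it takes over 38 s, if anything falls off the work surface, if the arm or the gripper's body presses on something with over 40 N, if the wrist force passes 120 N, or if a joint passes its speed limit or range.

## Working session

There is one attempt and no reset: what is moved stays moved. The work goes in short steps, Python scripts to look and compute and a tool call to move; the robot and the scene stay as the last step left them, time stands still between calls to the robot, and variables do not carry over. Pictures are saved under pics/ and viewed, at most 10 in all, crops included, and the job is handed in when it is done.

Besides the shell and the picture viewer there is one more tool, called by a JSON object that holds its "name" and its "arguments", one argument or row to a line. servo_tool: Moves the arm, as the interface text tells. Its arguments: {"type":"object","properties":{"motion":{"type":"array"}},"required":["motion"]}

```bash
mkdir -p pics
cat > h.py <<'E'
import numpy as np, cv2
from bench import bot
from scipy.spatial.transform import Rotation as R
def world(cam,d,P):
    K=P["camera_matrix"];T=np.array(P["T"]);K=np.array(K)
    v,u=np.mgrid[0:420,0:560]
    p=np.stack([(u-K[0,2])/K[0,0]*d,(v-K[1,2])/K[1,1]*d,d],-1)
    return p@T[:3,:3].T+T[:3,3]
E
python3 - <<'E'
from h import *
ims=[]
for c in ["scene","top"]:
    P=bot.camera_params(c); im,d=bot.read_camera(c); W=world(c,d,P); ims.append(im)
    np.savez(f"{c}.npz",im=im,W=W,d=d)
    for l in ["case","latch_lever","latch_bar","latch_lid"]:
        for r in bot.cut_out(c,l)[:3]:
            m=r["mask"]&(d>0); print(c,l,round(r["score"],2),r["extent"],m.sum(),np.round(np.percentile(W[m],[5,50,95],axis=0),3).tolist() if m.any() else '')
cv2.imwrite("pics/a.png",cv2.resize(np.vstack(ims),(800,1200))[:600]); cv2.imwrite("pics/b.png",cv2.resize(ims[1],(800,600)))
s=bot.observe(); print(s["eef_pos"],s["ee_rot"],s["time_s"])
E
```

```text
scene case 0.63 [328.0, 94.1, 475.7, 244.4] 12587 [[0.501, 0.112, 0.031], [0.601, 0.178, 0.128], [0.674, 0.291, 0.144]]
scene case 0.6 [326.3, 105.4, 415.8, 205.4] 3186 [[0.49, 0.114, 0.028], [0.52, 0.165, 0.127], [0.544, 0.292, 0.137]]
scene latch_lever 0.85 [397.1, 94.6, 420.7, 150.1] 527 [[0.565, 0.188, 0.152], [0.585, 0.211, 0.205], [0.591, 0.237, 0.252]]
scene latch_bar 0.86 [400.3, 90.0, 423.0, 141.2] 274 [[0.562, 0.188, 0.178], [0.57, 0.205, 0.23], [0.588, 0.238, 0.253]]
scene latch_lid 0.62 [325.9, 104.4, 416.5, 203.0] 2959 [[0.492, 0.114, 0.039], [0.52, 0.164, 0.127], [0.543, 0.287, 0.137]]
top case 0.79 [74.0, 121.6, 212.1, 237.9] 14896 [[0.49, 0.115, 0.075], [0.57, 0.201, 0.129], [0.66, 0.301, 0.138]]
top latch_lever 0.84 [93.3, 155.1, 145.2, 175.2] 508 [[0.562, 0.19, 0.146], [0.581, 0.212, 0.209], [0.588, 0.236, 0.252]]
top latch_bar 0.72 [91.0, 159.3, 146.3, 163.9] 248 [[0.561, 0.189, 0.183], [0.565, 0.21, 0.25], [0.587, 0.237, 0.253]]
top latch_lid 0.88 [74.1, 195.8, 210.4, 237.5] 5201 [[0.487, 0.117, 0.047], [0.512, 0.205, 0.127], [0.54, 0.304, 0.137]]
[0.21060591 0.48091754 0.23128921] [ 2.04948833e-01  9.78772688e-01  1.51458152e-05 -8.78213107e-07] 0.5
```

View pics/a.png

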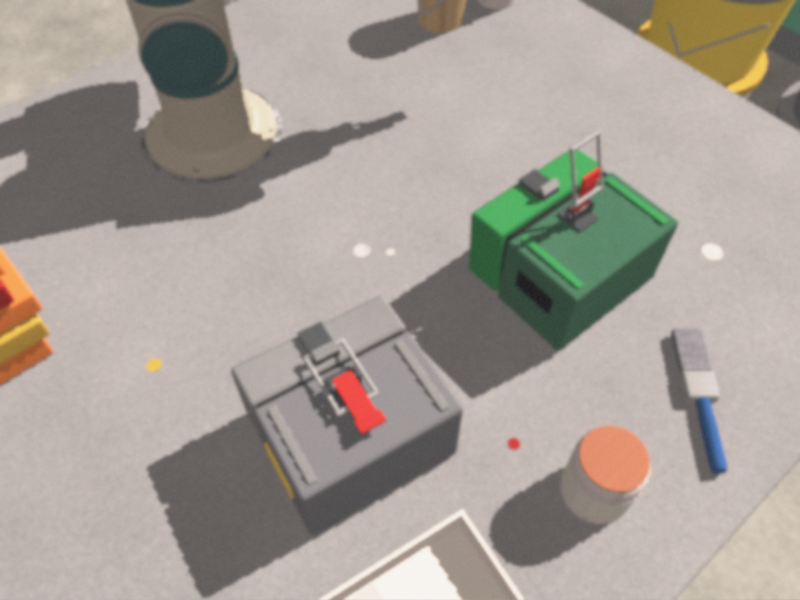

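View pics/b.png

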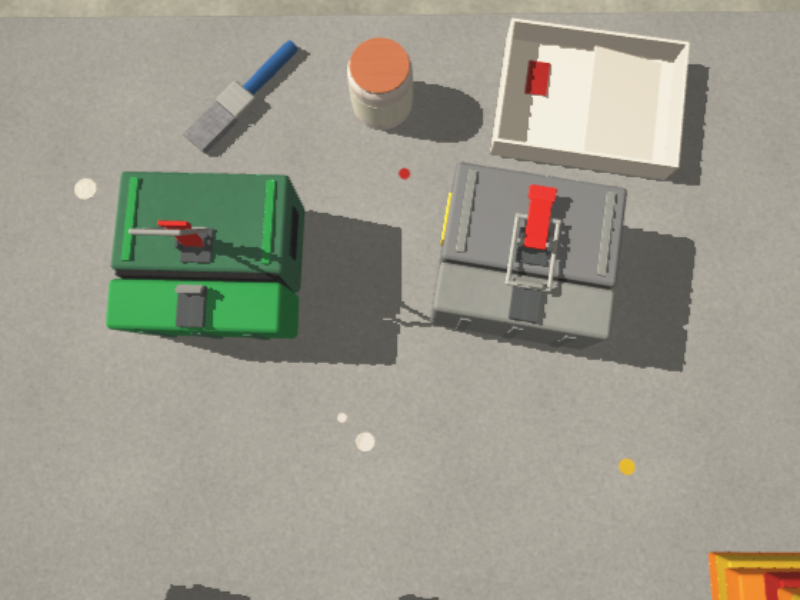

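The scene shows the green case with its latch upright at about (595,185) in pic a, and (180,235) in pic b. The grey case to its right is already latched. Next I'll fit the case's yaw and pivot.

```bash
cat > pose.py <<'E'
from h import *
D=np.load("top.npz"); W=D["W"];im=D["im"].astype(int)
g=(im[...,1]>im[...,2]*1.35)&(im[...,1]>im[...,0]*1.15)&(W[...,1]>0.08)&(W[...,1]<.34)
m=g&(abs(W[...,2]-.131)<.012)&(W[...,0]>.45)&(W[...,0]<.7)
print(m.sum(), cv2.minAreaRect((W[m][:,:2]*1000).astype(np.float32)))
lid=m&(im[...,1]>125)&(W[...,0]<.555); print(cv2.minAreaRect((W[lid][:,:2]*1000).astype(np.float32)))
red=(im[...,2]>150)&(im[...,1]<70)&(W[...,1]>.1)
S=np.load("scene.npz");WS=S["W"];si=S["im"].astype(int)
for c in ["scene","top"]:
    D=np.load(c+".npz");w=D["W"];i=D["im"].astype(int)
    r=(i[...,2]>130)&(i[...,1]<70)&(w[...,1]>.1)&(w[...,2]>.14)&(w[...,0]>.5)&(w[...,0]<.65)
    p=w[r]; print(c,len(p),np.round(p.mean(0),4),np.round(np.percentile(p,[3,97],axis=0),3).tolist())
    b=(w[...,2]>.242)&(w[...,2]<.26)&(w[...,0]>.5)&(w[...,0]<.62)&(w[...,1]>.15)&(w[...,1]<.27)
    p=w[b]; print(c,'bar',len(p),np.round(np.median(p,0),4),np.polyfit(p[:,1],p[:,0],1) if len(p)>5 else '',np.ptp(p,0) if len(p) else '')
T=bot.camera_params("top")["T"]; print(np.round(np.array(T)[:3,3],3))
E
python3 pose.py
```

```text
10975 ((579.1665649414062, 214.4196014404297), (200.15931701660156, 186.89892578125), 88.46915435791016)
((515.6087036132812, 218.0264892578125), (196.3105010986328, 56.388221740722656), 88.51162719726562)
scene 86 [0.5884 0.2099 0.2014] [[0.587, 0.198, 0.188], [0.59, 0.222, 0.212]]
scene bar 110 [0.5661 0.2088 0.2512] [0.02797692 0.55973655] [0.00861659 0.05027768 0.01343179]
top 60 [0.5848 0.2135 0.2114] [[0.583, 0.2, 0.21], [0.587, 0.227, 0.213]]
top bar 167 [0.5636 0.2161 0.2514] [0.01753139 0.55988419] [0.00683413 0.05073083 0.01159937]
[ 0.39  -0.027  0.84 ]
```

{"name": "servo_tool", "arguments": {
  "motion": [
    [0, 0, 0, 0, 0, -5, 1],
    [0, 0, 0, 0, 0, -9, 1],
    [0, 0, 8, -4.5, -0.8, -9, 1],
    [0, 0, 16, -9, -1.6, -9, 1],
    [0, 0, 24, -13.5, -2.5, -9, 1],
    [0, 0, 32, -18, -3.3, -9, 1],
    [0, 0, 40, -22.5, -4.1, -9, 1],
    [0, 0, 48, -27, -5, -9, 1],
    [0, 0, 56, -31.5, -5.8, -9, 1],
    [0, 0, 64, -36, -6.6, -9, 1]
  ]
}}

```text
time_s: 1.5
eef_pos: [0.5152, 0.2747, 0.3214]
ee_rot: [0.695, 0.719, 0.0, -0.0]
force: [0.1, 1.4, -0.2]
grip_width: 0.003
grip_force: 0.0
```

```bash
cat > st.py <<'E'
from h import *
import sys
s=bot.observe(); M=R.from_quat(s["ee_rot"]).as_matrix()
print(s["time_s"],np.round(s["eef_pos"],4),"tool y",np.round(np.degrees(np.arctan2(M[1,1],M[0,1])),2),"z",np.round(M[:,2],3),"F",np.round(s["force"],1))
if len(sys.argv)>3: print("cm",np.round(M.T@(np.array(sys.argv[1:4],float)-s["eef_pos"])*100,2))
E
python3 st.py .607 .2145 .30
```

```text
1.5 [0.5152 0.2747 0.3214] tool y 2.02 z [ 0.  0. -1.] F [ 0.1  1.4 -0.2]
cm [-6.34  8.96  2.14]
```

{"name": "servo_tool", "arguments": {
  "motion": [
    [0, 0, 3.5, -3.2, 4.5, 0, 1],
    [0, 0, 3.5, -6.3, 9, 0, 1],
    [0, 0, 3.5, -6.3, 9, 0, 1],
    [0, 0, 3.5, -6.3, 9, 3, 1],
    [0, 0, 3.5, -6.3, 9, 6, 1],
    [0, 0, 3.5, -6.3, 9, 8.3, 1],
    [0, 0, 3.5, -6.3, 9, 8.3, 1]
  ]
}}

```text
time_s: 2.2
eef_pos: [0.6048, 0.2167, 0.2339]
ee_rot: [0.714, 0.7, -0.003, -0.002]
force: [0.1, 0.1, -0.8]
grip_width: -0.0
grip_force: 0.0
```

```bash
python3 - <<'E'
from h import *
im,d=bot.read_camera("scene"); P=bot.camera_params("scene"); np.savez("s2.npz",im=im,W=world("scene",d,P))
cv2.imwrite("pics/c.png",cv2.resize(im[60:220,300:500],(750,600)))
E
python3 st.py .55 .2145 .237
```

```text
2.25 [0.6056 0.2169 0.2369] tool y -1.13 z [-0.003 -0.001 -1.   ] F [-0.1  0.   1. ]
cm [-0.35 -5.55  0.01]
```

View pics/c.png

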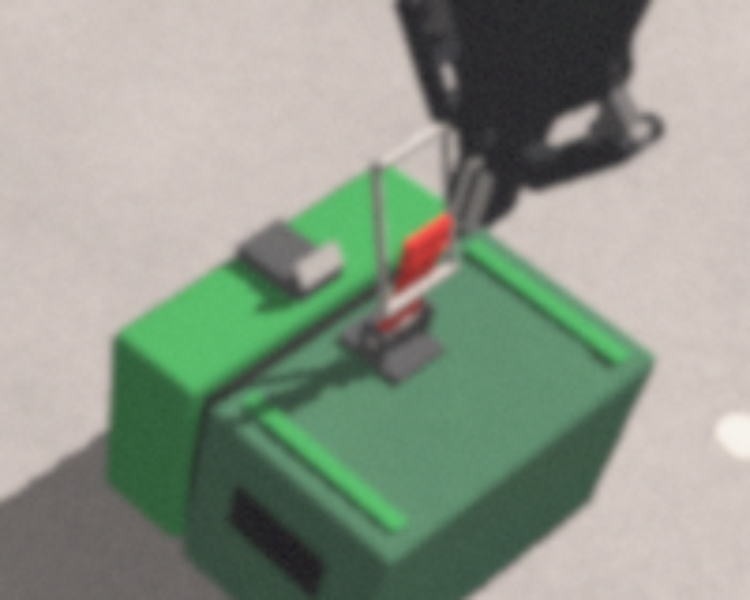

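The loop bar runs from (380,165) to (440,125) in the crop, and the lid and hook are as expected. The fingers sit at about (480,200). I'll check their projection and depth before pushing.

Run:
```python
from h import *
P=bot.camera_params("scene");K=np.array(P["camera_matrix"]);T=np.linalg.inv(P["T"])
print("cam",np.round(np.array(P["T"])[:3,3],2))
def pr(p):
    q=K@(T[:3,:3]@p+T[:3,3]); q=q[:2]/q[2]; return np.round(((q-[300,60])*3.75)).tolist()
for n,p in dict(tcp=[.605,.217,.237],bar=[.563,.213,.25],lever=[.585,.2135,.211],pivot=[.583,.2145,.146]).items(): print(n,pr(np.array(p)))
D=np.load("s2.npz");W=D["W"]
m=(W[...,2]>.225)&(W[...,2]<.30)&(W[...,0]>.53)&(W[...,0]<.7)&(W[...,1]>.12)&(W[...,1]<.3)
p=W[m]
for z in np.arange(.225,.3,.01):
    q=p[(p[:,2]>=z)&(p[:,2]<z+.01)&(p[:,0]>.575)]
    if len(q): print(round(z,3),len(q),np.round(np.percentile(q,[5,50,95],axis=0)[:,:2],3).tolist())
```

```text
cam [ 0.91 -0.37  0.86]
tcp [476.0, 211.0]
bar [405.0, 143.0]
lever [425.0, 231.0]
pivot [395.0, 322.0]
0.225 3 [[0.575, 0.211], [0.576, 0.235], [0.607, 0.237]]
0.235 40 [[0.598, 0.203], [0.608, 0.204], [0.617, 0.21]]
0.245 83 [[0.594, 0.203], [0.611, 0.207], [0.619, 0.218]]
0.255 91 [[0.593, 0.202], [0.61, 0.207], [0.619, 0.217]]
0.265 66 [[0.594, 0.202], [0.607, 0.205], [0.618, 0.21]]
0.275 136 [[0.582, 0.201], [0.603, 0.203], [0.633, 0.21]]
0.285 247 [[0.578, 0.201], [0.618, 0.204], [0.639, 0.222]]
0.295 73 [[0.576, 0.198], [0.621, 0.203], [0.648, 0.222]]
```

{"name": "servo_tool", "arguments": {
  "motion": [
    [0, 0, 0, -0.2, -1.2, 0, 1],
    [0, 0, 0, -0.2, -2.2, 0, 1],
    [0, 0, 0, -0.2, -3, 0.2, 1],
    [0, 0, 0, -0.2, -3.8, 0.5, 1],
    [0, 0, 0, -0.2, -4.6, 0.9, 1],
    [0, 0, 0, -0.2, -5.3, 1.4, 1],
    [0, 0, 0, -0.2, -6, 1.9, 1],
    [0, 0, 0, -0.2, -6.7, 2.5, 1],
    [0, 0, 0, -0.2, -7.3, 2.9, 1],
    [0, 0, 0, -0.2, -7.8, 2.9, 1]
  ]
}}

```text
time_s: 3.25
eef_pos: [0.528, 0.2165, 0.2096]
ee_rot: [0.714, 0.7, 0.0, 0.0]
force: [0.4, -0.8, 0.1]
grip_width: -0.006
grip_force: 0.0
```

```bash
cat > look.py <<'E'
from h import *
import sys
n=sys.argv[1]
im,d=bot.read_camera("scene"); W=world("scene",d,bot.camera_params("scene"))
cv2.imwrite(f"pics/{n}.png",cv2.resize(im[60:220,300:500],(750,600)))
for l in ["latch_lever","latch_bar"]:
    for r in bot.cut_out("scene",l)[:2]:
        m=r["mask"]&(d>0)&(W[...,1]>.1)
        if m.any(): print(l,round(r["score"],2),m.sum(),np.round(np.percentile(W[m],[5,50,95],axis=0),3).tolist())
E
python3 look.py d; python3 st.py .53 .2145 .22
```

```text
latch_lever 0.77 495 [[0.52, 0.189, 0.141], [0.586, 0.209, 0.175], [0.591, 0.236, 0.212]]
latch_bar 0.46 219 [[0.518, 0.188, 0.128], [0.537, 0.202, 0.147], [0.578, 0.237, 0.171]]
3.4 [0.5285 0.2165 0.2101] tool y -1.14 z [ 0.001  0.    -1.   ] F [0.1 0.  0.2]
cm [-0.2   0.16 -0.99]
```

View pics/d.png

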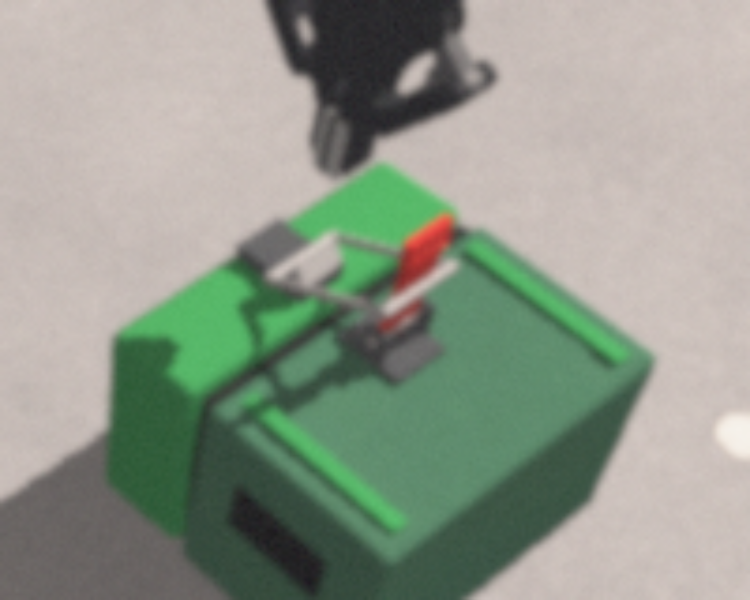

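The bar sits behind the hook at (300,255), about 65 mm to -x of the pivot, and the lever is still upright. Now I'll push the lever over along its arc.

{"name": "servo_tool", "arguments": {
  "motion": [
    [0, 0, 0, -0.2, 1.5, 1.3, 1],
    [0, 0, 0, -0.2, 3.2, 1.3, 1],
    [0, 0, 0, -0.2, 4.2, 1.4, 1],
    [0, 0, 0, -0.2, 5.1, 1.5, 1],
    [0, 0, 0, -0.2, 5.7, 1.7, 1],
    [0, 0, 0, -0.2, 6.3, 1.9, 1],
    [0, 0, 0, -0.2, 6.9, 2.2, 1],
    [0, 0, 0, -0.2, 7.5, 2.5, 1],
    [0, 0, 0, -0.2, 8, 3, 1],
    [0, 0, 0, -0.2, 8.5, 3.5, 1]
  ]
}}

```text
time_s: 4.4
eef_pos: [0.6138, 0.2126, 0.1743]
ee_rot: [0.714, 0.7, 0.0, 0.0]
force: [-2.3, -1.0, 1.8]
grip_width: -0.001
grip_force: 1.7
```

```bash
python3 look.py e; python3 st.py .625 .2145 .150
```

```text
latch_lever 0.61 404 [[0.537, 0.188, 0.144], [0.597, 0.203, 0.158], [0.635, 0.236, 0.186]]
latch_bar 0.69 195 [[0.534, 0.188, 0.133], [0.562, 0.195, 0.149], [0.603, 0.239, 0.16]]
4.55 [0.6135 0.2126 0.1735] tool y -1.16 z [-0.  0. -1.] F [-0.2  1.6  0.3]
cm [0.21 1.15 2.35]
```

View pics/e.png

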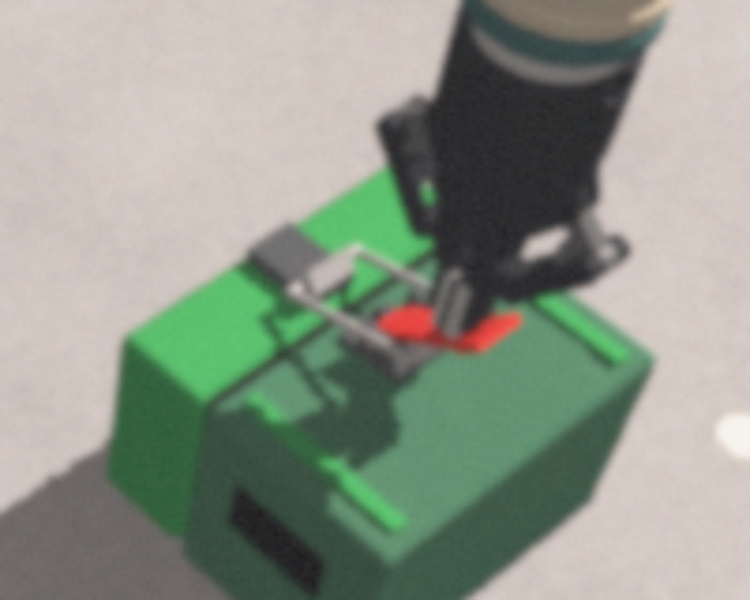

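The lever is about 30° from flat with the loop hooked on the keeper at (325,270), and the lid is drawing in. I'll press the rest of the way.

{"name": "servo_tool", "arguments": {
  "motion": [
    [0, 0, 0, 0.1, 0.4, 0.5, 1],
    [0, 0, 0, 0.1, 0.7, 1, 1],
    [0, 0, 0, 0.1, 1, 1.5, 1],
    [0, 0, 0, 0.1, 1.2, 1.9, 1],
    [0, 0, 0, 0.1, 1.3, 2.2, 1],
    [0, 0, 0, 0.1, 1.3, 2.4, 1],
    [0, 0, 0, 0.1, 1.3, 2.5, 1],
    [0, 0, 0, 0.1, 1.3, 2.5, 1]
  ]
}}

```text
time_s: 5.35
eef_pos: [0.6265, 0.2134, 0.1496]
ee_rot: [0.714, 0.7, 0.0, 0.0]
force: [1.3, 0.2, 1.1]
grip_width: -0.002
grip_force: 0.4
```

```bash
python3 look.py f; python3 st.py .627 .2145 .148
```

```text
latch_lever 0.88 447 [[0.543, 0.189, 0.143], [0.603, 0.207, 0.149], [0.647, 0.236, 0.153]]
latch_bar 0.65 141 [[0.537, 0.187, 0.141], [0.569, 0.19, 0.144], [0.606, 0.237, 0.146]]
5.5 [0.6265 0.2134 0.1496] tool y -1.15 z [ 0.001  0.    -1.   ] F [ 0.3 -0.3  0.3]
cm [0.11 0.05 0.16]
```

{"name": "servo_tool", "arguments": {
  "motion": [
    [0, 0, 0, 0, 0, 0.1, 1],
    [0, 0, 0, 0, 0, 0.2, 1],
    [0, 0, 0, 0, 0, 0.3, 1],
    [0, 0, 0, 0, 0, 0.3, 1]
  ]
}}

```text
time_s: 5.9
eef_pos: [0.6266, 0.2134, 0.1493]
ee_rot: [0.714, 0.7, 0.001, 0.001]
force: [-5.6, -2.5, 11.1]
grip_width: 0.001
grip_force: 6.1
```

The lever is against its stop at z 149 with 11 N on it. Now I'll let go and check.

{"name": "servo_tool", "arguments": {
  "motion": [
    [0, 0, 0, 0, 0, -1, 1],
    [0, 0, 0, 0, 0, -4, 1],
    [0, 0, 0, 0, 0, -8, 1],
    [0, 0, 0, 0, 0, -12, 1],
    [0, 0, 0, 0, -4, -14, 1],
    [0, 0, 0, 0, -8, -14, 1],
    [0, 0, 0, 0, -12, -14, 1],
    [0, 0, 0, 0, -16, -14, 1],
    [0, 0, 0, 0, -16, -14, 1]
  ]
}}

```text
time_s: 6.8
eef_pos: [0.4628, 0.2169, 0.2866]
ee_rot: [0.713, 0.701, -0.0, -0.0]
force: [0.2, -0.3, 0.3]
grip_width: -0.002
grip_force: 0.0
```

```bash
python3 look.py g; python3 st.py
```

```text
latch_lever 0.95 648 [[0.546, 0.188, 0.141], [0.608, 0.209, 0.149], [0.645, 0.236, 0.152]]
latch_bar 0.62 80 [[0.536, 0.189, 0.14], [0.553, 0.233, 0.144], [0.606, 0.238, 0.147]]
6.95 [0.4668 0.2166 0.2867] tool y -1.15 z [ 0.001  0.    -1.   ] F [ 0.  -0.1  0.1]
```

View pics/g.png

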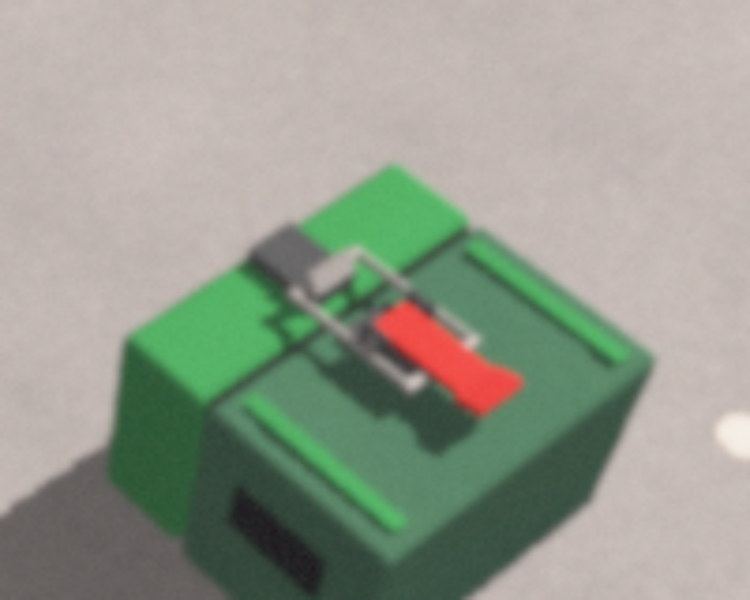

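The lever lies flat, pointing to +x. The bar is behind the hook at (325,265), the lid gap is closed, and the robot is clear.

```bash
python3 -c "from bench import bot; print(bot.job_done())"
```

```text
the job is handed in; nothing more can be done
None
```

The job is handed in: the steel loop is behind the hook, the red lever is flat down, the lid gap is closed, and the arm was clear of the case at about 7 s of the 38 s allowed.

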